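# Chock a row of bottles for the leak check

## Robot

A 6-joint arm with a two-finger parallel gripper is mounted at the origin on a cart in front of the work surface, level with it; the furniture and walls round the work are solid. World frame = base frame: x ahead of the robot, y to its left, z up, the work surface at z = 0. Lengths are in mm, angles in degrees, forces in N, time in s.
With the tool pointing down it reaches from about 250 to 725 mm from the base axis. Payload 4 kg.
Tool frame: the origin (TCP) lies at the very end of the fingers, on their centre line; the grasp point (between the pads) lies 19 mm behind it (bot.hold_point_z is the distance from the TCP to the grasp point, in mm); z points along the fingers, y is the line along which they close (so a half turn about z gives the same grasp; the last joint's range is limited). The gripper opens to 85 mm and grips with 20 to 120 N. Pads are 22 mm wide; open, the fingers measure 114 mm over their backs; the gripper's body (76 mm by 85 mm) begins 54 mm behind the grasp point. The pads swing forward as they close: fully open they stand 13 mm farther back than shut.
Start: joints at [67.838, 13.785, 0.286, 76.501, 0, 90], TCP at [188.611, 463.061, 231.306] pointing down, gripper open.
Joint ranges: [-155.79, 155.79], [-60.16, 107.12], [-62.33, 73.08], [-114, 123.19], [-81.49, 82.49], [-180, 180]. Speed limits (degrees/s): [159.86, 159.86, 180, 180, 180, 180].

## Interface

Orientations are given as a 3x3 rotation matrix whose columns are the frame's x, y, z axes.
In Python, from cell import bot gives the robot as it stands.
- The arm moves only by the tool play_rows, never from a script. Its argument "moves" is a list of rows, each a list of 2 entries, a list of its own where there are three numbers: the shift along the tool's x, y, z in units of 30 mm (1.0 is 30 mm), then the turn about the tool's z in units of 6 degrees (1.0 is 6 degrees). A call has 1 to 10 rows; each row is the pose to reach, as a shift and turn from the pose commanded when the call began, along the tool's axes at that moment; what a row does not reach only later rows make up. A row lasts 1/12 s, in which the tool goes at most 41.7 mm and 7.16 degrees, less where a joint would pass 70% of its speed; a pose out of reach is approached as far as the arm can. A call with a gripper value outside its range is refused whole. "fingers" is the finger opening in mm, from 0 to 85.4, set as the call begins (left out, the last holds). The fingers move at their own pace and stop on an object; the grip force is fixed at half the most. Time passes only in rows, so rows that repeat a pose let the fingers close. It gives the time, the measured TCP pose, the force, the opening and the grip force at its end, in the units of the state.
- bot.observe(): the state, without advancing time (a new reading comes with each control period).
- bot.grab_frame(name): name is "scene" or "top"; returns a dict with "img" (480x640x3 uint8, blue, green, red), "z_map" (480x640 float32, mm along the optical axis (not along the pixel's ray), 0 where there is no reading), "fx", "fy", "cx", "cy" (pixels), "R" (3x3) and "t" (3): a world point X has camera coordinates R X + t. Camera axes: x right, y down, z forward; pixel columns grow to the right and rows downward; lengths in mm; the calibration is good to about 2 mm. A picture is of the moment at which its call begins.
- bot.hand_in(): hands the job in; it is judged then, once.
The state is a dict: "time": time; "qpos": joint angles; "dq": joint speeds; "joint_torque": joint torques, N m; "tcp_pos": TCP position; "tcp_rot": TCP orientation; "force": force on the tool from outside, world axes, zero at the start; "ft_torque": the same for the moment, N m; "grip_width": finger opening in mm; "finger_force": force on a finger pad.
Only numpy, scipy, OpenCV 4.12 (cv2) and the standard library are available. Lean on these libraries where they do the work, as an engineer would, in place of code of your own. Each camera call takes 0.05 s, during which the arm holds its last target. There are 200 camera calls.

## Task

Three capped bottles are to lie on their sides overnight for a leak check, but one is still out on the worktop. Lay it in the tray beside the other two, bottles parallel and in line across the tray, take the wedge chock from its bracket, and set it on the tray liner with its toe run under the barrel of that last bottle, about the middle of the barrel. Close the row up so that end-board, bottles and chock all touch and nothing can roll; leave the timer, marker and beaker where they are.

Things in the scene. Friction and masses are not known exactly. Their poses are not given: they have to be found in the camera images.
- tray: Fixed white shallow tray, 172 mm (its x) by 330 mm (its y), with a black rubber liner whose top is at z = 6 mm. Origin: underside centre, z up. Lips 14 mm high, 4 mm thick on three sides; the end-board (42 mm high) at its -y end. Bottles lie along tray x, in a row along tray y from the end-board. Closed up, their axes lie at tray y = -127, -71 and -15 mm.
- tray_stop (a point): Foot of the end-board's inner face, at the middle of its width, on the liner: tray y = -155 mm. The white board is 10 mm thick and stands 42 mm above the worktop; the row is closed up against this face.
- bottle_a: Clear plastic bottle with a paper label, lying on its side, one of three alike: barrel 56 mm across, 84 mm long, then neck and blue cap 35 mm across; 120 mm in all, 0.12 kg; rolls freely. Origin: centre of its flat base, on the axis (28 mm above what it lies on); z runs along the bottle, base to cap. Starts in the tray nearest the end-board, cap to tray +x.
- bottle_b: Clear plastic bottle with a paper label, lying on its side, one of three alike: barrel 56 mm across, 84 mm long, then neck and blue cap 35 mm across; 120 mm in all, 0.12 kg; rolls freely. Origin: centre of its flat base, on the axis (28 mm above what it lies on); z runs along the bottle, base to cap. Starts in the tray, second from the end-board, 1 to 4 cm apart from bottle_a.
- bottle_c: Clear plastic bottle with a paper label, lying on its side, one of three alike: barrel 56 mm across, 84 mm long, then neck and blue cap 35 mm across; 120 mm in all, 0.12 kg; rolls freely. Origin: centre of its flat base, on the axis (28 mm above what it lies on); z runs along the bottle, base to cap. Starts on the worktop left (+y) of the tray.
- bottle_a_mid (a point): Middle of the barrel of bottle_a, on its axis, 42 mm from the base. 
- bottle_b_mid (a point): Middle of the barrel of bottle_b, on its axis, 42 mm from the base. 
- bottle_c_mid (a point): Middle of the barrel of bottle_c, on its axis, 42 mm from the base. The last bottle of the row: the chock goes against this barrel.
- chock: Loose grey wedge chock, 62 mm long (its y, flat ends), 52 mm deep (x), 48 mm high, 0.18 kg; stands upright in the bracket. Origin on its flat underside, z up. Toe at x = +24 mm; the face slopes up and back at 50 degrees to x = 7, z = 22 mm; heel at x = -28 mm. When it touches a lying bottle on the same floor, the bottle's axis is 39 mm ahead (chock +x) of the origin.
- chock_rib (a point): Centre of the chock's upright grab rib: 18 mm thick (chock x = -11 to +7 mm), 62 mm long, from z = 22 to 48 mm; this point is at chock (-2, 0, 35) mm. With the chock home against a bottle the rib stands only 4 mm from the barrel: no finger fits between, so the chock must then be held by its ends.
- bracket: Fixed white sheet-steel bracket left (+y) of the tray, storing the chock. Base plate 76 (its x) by 112 mm (y), 3 mm thick, origin underside centre, z up. Two upright cheeks, 50 mm high, inner faces at y = +-34 mm, cover the chock's ends; 9 mm lips at x = -35 and +31 mm; open before and behind the rib. The chock, axes along the bracket's, lifts straight up, 50 mm to come clear.
- timer: Bystander: white timer lying flat, 62x66x18 mm, in front of the tray; origin underside centre.
- marker: Bystander: marker pen lying behind the tray, 138 mm long (its y), 14 mm thick; origin underside centre.
- beaker: Bystander: clear beaker standing behind the tray, 72 mm across, 93 mm high; origin underside centre.
There are look-alikes about, which are no part of the job. Leave any red look-alike of the bottle_b alone.

How it is judged (in metres and radians):
At the end, for the whole second after the job is handed in: Bottles on the liner along tray x (0.12 rad), within 5 cm of its middle line, closed up against the end-board (each within 8 mm of its all-touching place); chock flat on the liner, toe to the row, square (0.14 rad), within 30 mm of mid barrel and 7 mm of touching; all at rest (y of bottle_a_mid in the frame of tray between -0.132 and -0.119 m and x of bottle_a_mid in the frame of tray between -0.05 and 0.05 m and z of bottle_a_mid in the frame of tray between 0.028 and 0.04 m and angle between the z axis of each of bottle_a, bottle_b, bottle_c and the x axis of tray, either way round below 0.12 rad and linear speed of each of bottle_a, bottle_b, bottle_c, chock below 0.02 m/s and y of bottle_b_mid in the frame of tray between -0.076 and -0.063 m and x of bottle_b_mid in the frame of tray between -0.05 and 0.05 m and z of bottle_b_mid in the frame of tray between 0.028 and 0.04 m and y of bottle_c_mid in the frame of tray between -0.02 and -0.007 m and x of bottle_c_mid in the frame of tray between -0.05 and 0.05 m and z of bottle_c_mid in the frame of tray between 0.028 and 0.04 m and y of chock in the frame of tray between 0.018 and 0.0305 m and z of chock in the frame of tray between 0.003 and 0.01 m and angle between chock's own z axis and vertical below 0.08 rad and angle between the x axis of chock and the y axis of tray, either way round below 0.14 rad and x of bottle_c_mid in the frame of chock between 0.034 and 0.047 m and y of bottle_c_mid in the frame of chock between -0.03 and 0.03 m).
It fails at once if the timer is moved more than 3 cm (distance of timer from where it was at the start of the episode above 0.03 m).
It fails at once if the marker is moved more than 3 cm (distance of marker from where it was at the start of the episode above 0.03 m).
It fails at once if the beaker is moved more than 3 cm (distance of beaker from where it was at the start of the episode above 0.03 m).
It also fails if it takes over 61 s, if anything falls off the work surface, if the arm or the gripper's body presses on something with over 40 N, if the wrist force passes 120 N, or if a joint passes its speed limit or range.

## Working session

There is one attempt and no reset: what is moved stays moved. The work goes in short steps, Python scripts to look and compute and a tool call to move; the robot and the scene stay as the last step left them, time stands still between calls to the robot, and variables do not carry over. Pictures are saved under pics/ and viewed, at most 12 in all, crops included, and the job is handed in when it is done.

Besides the shell and the picture viewer there is one more tool, called after "Call:" as name([rows], argument=value, ...), one row to a line, values as JSON. play_rows: Moves the arm, as the interface text tells. Its arguments: {"type":"object","properties":{"moves":{"type":"array"},"fingers":{"type":"number"}},"required":["moves"]}

```bash
mkdir -p pics; ls; cat > h.py <<'E'
import numpy as np, cv2
from cell import bot
def save(n,f,crop=None,s=1):
    im=f["img"]
    if crop: x0,y0,x1,y1=crop; im=im[y0:y1,x0:x1]
    cv2.imwrite("pics/"+n+".png",cv2.resize(im,None,fx=s,fy=s,interpolation=cv2.INTER_CUBIC))
def P(f,u,v,z=None):
    "pixel->world, by depth or at world height z"
    R=np.array(f["R"]);t=np.array(f["t"])
    d=R.T@np.array([(u-f["cx"])/f["fx"],(v-f["cy"])/f["fy"],1]);c=-R.T@t
    k=f["z_map"][int(v),int(u)] if z is None else (z-c[2])/d[2]
    return c+k*d
E
python3 - <<'E'
from h import *
for n in ("scene","top"):
    f=bot.grab_frame(n);save(n+"0",f);print(n,-np.array(f["R"]).T@f["t"],np.round(f["R"],3))
s=bot.observe();print(s["time"],s["tcp_pos"],np.round(s["tcp_rot"],3),s["grip_width"])
E
```

```text
pics
scene [  96.61207192 -376.012141    497.86756602] [[ 0.777 -0.629  0.016]
 [-0.314 -0.41  -0.856]
 [ 0.545  0.66  -0.516]]
top [ 460.44725446  245.2199627  1017.3270914 ] [[-0.015 -1.     0.003]
 [-0.991  0.015 -0.134]
 [ 0.134 -0.005 -0.991]]
0.1 [188.40901662 462.55011702 230.52035538] [[-0.926  0.377 -0.001]
 [ 0.377  0.926 -0.002]
 [ 0.    -0.002 -1.   ]] 85.59118065018207
```

View pics/top0.png

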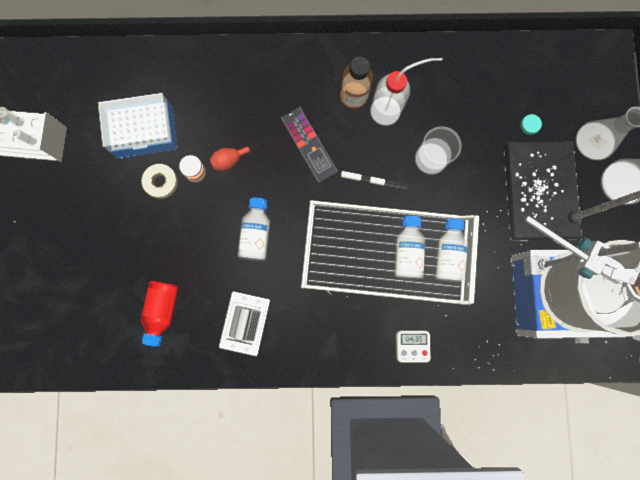

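View pics/scene0.png

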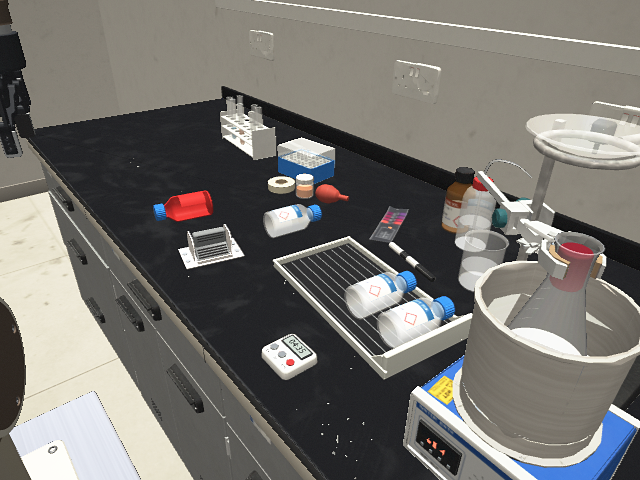

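The top view shows the tray at about (305–478, 202–303), end-board on the right, with a and b inside it (452,250 and 410,247). Bottle c is near (254,230) with its cap up the image, the bracket and chock are near (245,323), and the red look-alike is near (158,313). I'll enlarge for measuring.

```bash
python3 - <<'E'
from h import *
f=bot.grab_frame("top")
save("c1",f,(215,190,295,365),3.4); save("c2",f,(295,190,490,310),4.1)
print(f["fx"],f["cx"],f["cy"])
for u,v in [(254,235),(410,255),(452,258),(245,323),(245,306),(350,250),(276,280)]: print(u,v,P(f,u,v).round(1))
E
```

```text
508.4971754968324 310.3103810323565 241.67014136935964
254 235 [605.2 348.1  52.8]
410 255 [561.   52.8  64. ]
452 258 [554.3 -26.7  62.3]
245 323 [438.8 365.2  51. ]
245 306 [470.9 371.3   2.8]
350 250 [579.2 160.7   4. ]
276 280 [521.8 310.1  -3.4]
```

View pics/c1.png

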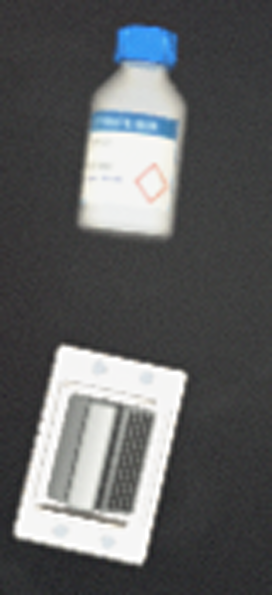

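View pics/c2.png

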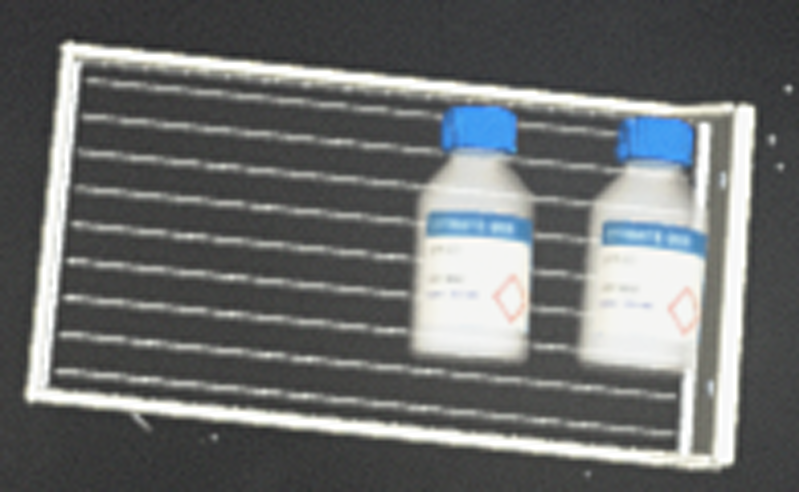

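The crops show bottle c as about (80–182, 28–240) in c1, the bracket plate corners at (62,346), (188,373), (142,562) and (15,535), and the chock rib as the light strip at about x 78–115, y 403–505. In c2 the end-board foot line runs (705,125)–(686,455), and the tray's left corners are (67,45) and (28,400).

```bash
cat >> h.py <<'E'
from scipy.optimize import least_squares
def cloud(f,box):
    x0,y0,x1,y1=box;vv,uu=np.mgrid[y0:y1,x0:x1];z=f["z_map"][y0:y1,x0:x1]
    R=np.array(f["R"]);c=-R.T@np.array(f["t"])
    d=np.stack([(uu-f["cx"])/f["fx"],(vv-f["cy"])/f["fy"],np.ones(uu.shape)],-1)@R
    p=c+d*z[...,None];return p[z>0],np.stack([uu,vv],-1)[z>0]
def bottle(f,box,floor):
    "barrel middle xy and axis angle(deg)"
    p,_=cloud(f,box);p=p[(p[:,2]>floor+18)&(p[:,2]<floor+75)]
    h=floor+28
    def r(q):
        n=np.array([-np.sin(q[2]),np.cos(q[2])]);y=(p[:,:2]-q[:2])@n
        return np.r_[np.hypot(y,p[:,2]-h-q[3])-28,.01*(q[:2]-p[:,:2].mean(0))]
    s=least_squares(r,[*p[:,:2].mean(0),0.,0.],loss="soft_l1",f_scale=2)
    a=np.array([np.cos(s.x[2]),np.sin(s.x[2])]);t=(p[:,:2]-s.x[:2])@a
    return s.x[:2].round(1),np.degrees(s.x[2]).round(1),s.x[3].round(1),(np.percentile(t,[1,99])).round(1),np.abs(s.fun).mean().round(2)
E
python3 - <<'E'
from h import *
f=bot.grab_frame("top")
C2=lambda x,y:(295+(x+.5)/4.1-.5,190+(y+.5)/4.1-.5)
C1=lambda x,y:(215+(x+.5)/3.4-.5,190+(y+.5)/3.4-.5)
for n,pt,z in [("TL",(67,45),14),("BL",(28,400),14),("foot top",(705,125),6),("foot bot",(686,455),6),("boardout top",(754,107),42),("boardout bot",(733,466),42)]:
    print(n,P(f,*C2(*pt),z).round(1))
br=np.array([P(f,*C1(*p),3) for p in [(62,346),(188,373),(142,562),(15,535)]]);print(br.round(1),br.mean(0))
print("sides",np.linalg.norm(br-np.roll(br,1,0),axis=1))
for p in [(78,403),(115,403),(78,505),(113,505)]: print("rib",P(f,*C1(*p),51).round(1))
for n,b,fl in [("a",(437,238,466,281),6),("b",(396,238,425,279),6),("c",(239,217,269,259),0)]: print(n,bottle(f,b,fl))
# base & cap end points at axis height
for n,F,pb,pc,fl in [("a",C2,(636,367),(656,117),6),("b",C2,(470,358),(480,107),6),("c",C1,(125,236),(149,28),0)]:
    print(n,P(f,*F(*pb),fl+28).round(1),P(f,*F(*pc),fl+28).round(1))
p,_=cloud(f,(225,300,268,350));q=p[p[:,2]>44];print("z>44",len(q),q.mean(0),cv2.minAreaRect(q[:,:2].astype(np.float32)))
E
```

```text
TL [679.3 237.6  14. ]
BL [505.9 259.   14. ]
foot top [636.3 -76.2   6. ]
foot bot [475.  -57.9   6. ]
boardout top [638.3 -88.6  42. ]
boardout bot [469.  -68.7  42. ]
[[500.1 395.4   3. ]
 [483.3 321.9   3. ]
 [375.7 348.8   3. ]
 [392.1 421.9   3. ]] [437.78592831 371.98564303   3.        ]
sides [111.15862145  75.38486684 110.84493023  74.86424194]
rib [466.6 379.3  51. ]
rib [466.3 358.8  51. ]
rib [411. 379.  51.]
rib [410.7 359.8  51. ]
a (array([552.5, -32.8]), np.float64(-7.6), np.float64(-0.3), array([-38.1,  40.5]), np.float64(1.44))
b (array([557.,  48.]), np.float64(-5.3), np.float64(-0.3), array([-36.2,  37.5]), np.float64(1.45))
c (array([601. , 351.4]), np.float64(-6.3), np.float64(-0.5), array([-38.4,  40.2]), np.float64(1.4))
a [516.1 -28.2  34. ] [635.6 -44.   34. ]
b [521.5  49.9  34. ] [641.7  40.2  34. ]
c [561.5 355.8  28. ] [683.3 341.8  28. ]
z>44 402 [437.53942321 371.91372756  49.44453949] ((438.1051025390625, 373.19482421875), (41.14601516723633, 73.75374603271484), 76.3326187133789)
```

```bash
python3 - <<'E'
from h import *
f=bot.grab_frame("top")
p,_=cloud(f,(222,290,272,360));o=np.array([437.8,372]);ex=np.array([-.238,-.971]);ey=np.array([.971,-.238])
x=(p[:,:2]-o)@ex;y=(p[:,:2]-o)@ey
for a in range(-36,40,3):
    m=(abs(x-a-1.5)<1.5)&(abs(y)<22)
    if m.any(): print(a+1.5,np.percentile(p[m,2],[10,50,90]).round(0),m.sum(),f["img"][_[m][:,1],_[m][:,0]].mean(0).round())
s=bot.observe();print(s["qpos"],s["tcp_pos"])
E
```

```text
-34.5 [ 5.  8. 10.] 23 [243. 244. 244.]
-31.5 [0. 4. 9.] 45 [234. 237. 238.]
-28.5 [0. 3. 5.] 34 [244. 245. 246.]
-25.5 [ 4.  9. 11.] 19 [187. 191. 191.]
-22.5 [10. 12. 14.] 32 [140. 144. 142.]
-19.5 [13. 15. 17.] 32 [145. 150. 147.]
-16.5 [16. 18. 19.] 29 [151. 155. 153.]
-13.5 [18. 20. 22.] 23 [142. 146. 144.]
-10.5 [45. 46. 47.] 6 [122. 124. 124.]
-7.5 [47. 49. 52.] 31 [159. 164. 162.]
-4.5 [48. 50. 52.] 36 [209. 215. 213.]
-1.5 [48. 50. 52.] 37 [221. 225. 224.]
1.5 [48. 50. 53.] 41 [229. 233. 232.]
4.5 [48. 51. 53.] 37 [230. 234. 233.]
7.5 [39. 48. 51.] 47 [143. 148. 146.]
10.5 [21. 24. 45.] 64 [118. 122. 120.]
13.5 [18. 20. 22.] 39 [94. 97. 96.]
16.5 [13. 16. 19.] 42 [90. 93. 93.]
19.5 [10. 13. 16.] 38 [89. 92. 91.]
22.5 [ 6.  9. 12.] 40 [ 97. 100. 100.]
25.5 [1. 5. 8.] 40 [193. 197. 197.]
28.5 [0. 2. 5.] 33 [246. 247. 247.]
31.5 [ 4.  8. 10.] 29 [242. 243. 244.]
34.5 [1. 3. 8.] 40 [240. 241. 242.]
37.5 [-1.  1.  3.] 37 [161. 165. 168.]
40.5 [-4. -1.  1.] 34 [50. 50. 50.]
[ 6.78384591e+01  1.38120021e+01  2.52537005e-01  7.65013265e+01
 -1.10463603e-03  9.00015385e+01] [188.50389396 462.78693768 230.84766485]
```

```bash
python3 - <<'E'
from h import *
f=bot.grab_frame("scene");save("s1",f,(165,205,260,275),7)
E
```

```text
(no output)
```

View pics/s1.png

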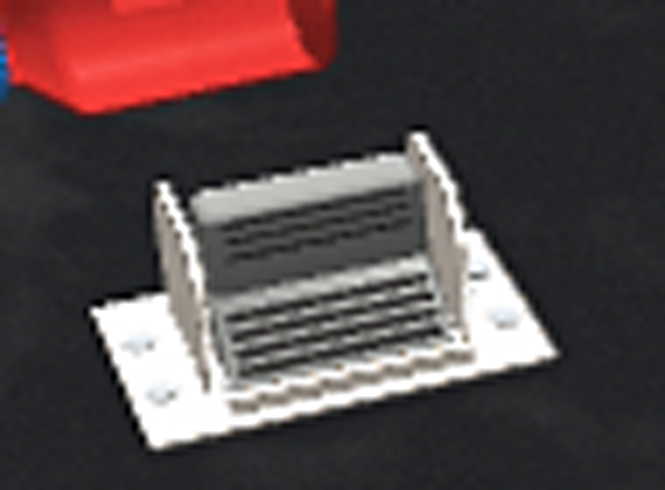

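Depth puts the sloped toe side of the chock at the bracket's -y side, with the rib from -11 to +7 as expected. The sizes agree: tray 329 mm against 330, bracket 111 × 75 against 112 × 76. Next is the approach to bottle c.

```bash
cat >> h.py <<'E'
def to(x,y,z,yaw,s=None):
    "units of a move to TCP (x,y,z) with tool y at world angle yaw (deg)"
    s=s or bot.observe();R=np.array(s["tcp_rot"]);d=R.T@(np.array([x,y,z])-s["tcp_pos"])/30
    c=np.degrees(np.arctan2(R[1,1],R[0,1]));t=-((yaw-c+90)%180-90)/6
    print("shift",d.round(2),"turn",t.round(2))
def TR(x,y): return np.array([573.1+x*.9929+y*.1183,84.8-x*.1183+y*.9929])
def tr(p): d=np.array(p[:2])-[573.1,84.8];return np.array([d[0]*.9929-d[1]*.1183,d[0]*.1183+d[1]*.9929]).round(1)
E
python3 -c "
from h import *
to(602.5,351.2,120,83.6);to(602.5,351.2,10,83.6);print(bot.observe()['qpos'])"
```

```text
shift [-14.18   1.76   3.7 ] turn -2.63
shift [-14.18   1.76   7.37] turn -2.63
[ 6.78374867e+01  1.38038129e+01  2.64438148e-01  7.65040804e+01
 -1.32670251e-03  8.99993351e+01]
```

Call:
play_rows([
  [[-1.3,0.2,0.3],-0.3],
  [[-2.6,0.3,0.7],-0.6],
  [[-3.9,0.5,1.0],-0.9],
  [[-5.2,0.6,1.4],-1.2],
  [[-6.5,0.8,1.7],-1.5],
  [[-7.8,1.0,2.0],-1.8],
  [[-9.1,1.1,2.4],-2.1],
  [[-10.4,1.3,2.7],-2.3],
  [[-11.7,1.5,3.0],-2.6],
  [[-12.9,1.6,3.4],-2.6],
], fingers=85)

```text
time: 1.13
tcp_pos: [567.7, 361.0, 129.1]
tcp_rot: [[-0.994, 0.114, 0.001], [0.114, 0.994, 0.001], [-0.001, 0.001, -1.0]]
force: [-0.2, 0.9, 0.8]
grip_width: 85.4
finger_force: 0.0
```

```bash
python3 -c "
from h import *
to(602.5,351.2,120,83.6);to(602.5,351.2,10,83.6);s=bot.observe();print(s['qpos'],s['tcp_pos'],s['time'])"
```

```text
shift [-1.19 -0.19  0.31] turn -0.02
shift [-1.19 -0.19  3.97] turn -0.02
[ 3.24500011e+01  3.66264126e+01  2.02666650e+01  7.35540727e+01
 -3.94722593e-04  3.89802564e+01] [567.67907882 360.95293028 129.12615552] 1.1333
```

Call:
play_rows([
  [[-0.8,-0.1,0.3],0],
  [[-1.2,-0.19,0.8],0],
  [[-1.2,-0.19,1.6],0],
  [[-1.2,-0.19,2.4],0],
  [[-1.2,-0.19,3.2],0],
  [[-1.2,-0.19,3.7],0],
  [[-1.2,-0.19,3.95],0],
  [[-1.2,-0.19,3.95],0],
])

```text
time: 1.8
tcp_pos: [598.5, 350.7, 7.9]
tcp_rot: [[-0.993, 0.114, -0.005], [0.114, 0.993, -0.003], [0.004, -0.003, -1.0]]
force: [0.1, -0.9, -0.4]
grip_width: 84.7
finger_force: 0.0
```

Call:
play_rows([
  [[0,0,0],0],
  [[0,0,0],0],
  [[0,0,0],0],
  [[0,0,0],0],
  [[0,0,0],0],
  [[0,0,0],0],
  [[0,0,0],0],
  [[0,0,0],0],
], fingers=50)

```text
time: 2.47
tcp_pos: [601.6, 352.7, 13.2]
tcp_rot: [[-0.993, 0.114, 0.004], [0.114, 0.993, 0.002], [-0.003, 0.003, -1.0]]
force: [0.3, 0.1, 5.5]
grip_width: 54.2
finger_force: 64.1
```

Call:
play_rows([
  [[0,0,-0.3],0],
  [[0,0,-0.8],0],
  [[0,0,-1.3],0],
  [[0,0,-1.6],0],
  [[0,0,-1.6],0],
])

```text
time: 2.88
tcp_pos: [601.6, 352.5, 61.7]
tcp_rot: [[-0.993, 0.114, 0.004], [0.114, 0.993, 0.002], [-0.004, 0.003, -1.0]]
force: [0.8, 0.3, -0.5]
grip_width: 54.0
finger_force: 63.7
```

```bash
python3 -c "
from h import *
f=bot.grab_frame('scene');save('s2',f)
to(*TR(-5,45),58,83.2);s=bot.observe();print(s['qpos'],s['tcp_pos'],s['grip_width'],s['force'],s['finger_force'])
f=bot.grab_frame('top')
for n,b,fl in [('a',(437,238,466,281),6),('b',(396,238,425,279),6)]: q=bottle(f,b,fl);print(n,q,tr(q[0]))
"
```

```text
shift [ 0.07 -7.46  0.06] turn 0.04
[ 3.03694424e+01  4.20820594e+01  1.96888578e+01  6.74607290e+01
 -1.90862092e-03  3.69335348e+01] [600.99591413 352.1597658   60.21025935] 54.18846816133929 [-0.17994181  0.09087724 -1.21284477] 63.671300411224365
a (array([552.7, -32.8]), np.float64(-7.5), np.float64(-0.3), array([-38.2,  40.2]), np.float64(1.4)) [  -6.3 -119.2]
b (array([557. ,  48.1]), np.float64(-5.6), np.float64(-0.3), array([-36.4,  37.4]), np.float64(1.38)) [-11.6 -38.3]
```

View pics/s2.png

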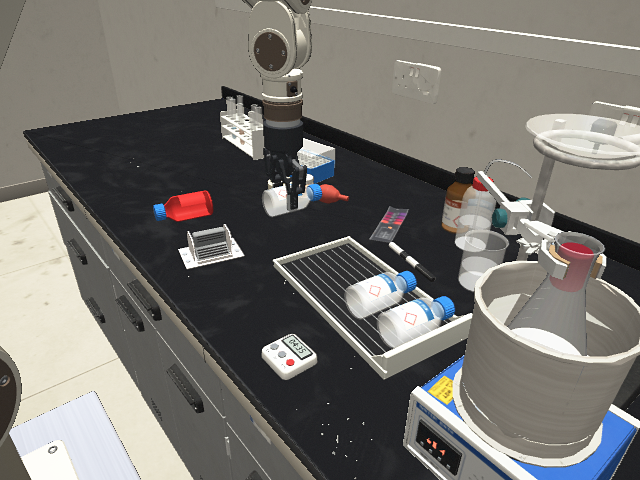

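Bottle c is held at about (285,195). I'll carry it over the tray.

Call:
play_rows([
  [[0,-0.3,0],0],
  [[0,-1.0,0],0],
  [[0,-1.8,0],0],
  [[0,-2.7,0],0],
  [[0,-3.6,0],0],
  [[0,-4.5,0],0],
  [[0,-5.4,0],0],
  [[0,-6.3,0],0.04],
  [[0,-6.8,0],0.04],
  [[0,-7.1,0],0.04],
])

```text
time: 3.82
tcp_pos: [574.6, 137.5, 57.9]
tcp_rot: [[-0.993, 0.121, -0.003], [0.121, 0.993, -0.001], [0.002, -0.001, -1.0]]
force: [0.4, -0.2, -1.7]
grip_width: 53.8
finger_force: 63.6
```

Call:
play_rows([
  [[0,0,0.4],0],
  [[0,0,0.8],0],
  [[0,0,1.1],0],
  [[0,0,1.3],0],
  [[0,0,1.35],0],
  [[0,0,1.35],0],
])

```text
time: 4.32
tcp_pos: [575.5, 140.6, 19.2]
tcp_rot: [[-0.993, 0.117, -0.0], [0.117, 0.993, -0.0], [0.0, -0.0, -1.0]]
force: [-2.2, -0.7, 5.3]
grip_width: 54.2
finger_force: 64.4
```

```bash
python3 -c "
from h import *
for i in range(3): s=bot.observe();print(s['tcp_pos'],tr(s['tcp_pos']),s['force']);bot.grab_frame('top')
"
```

```text
[575.48937271 140.63474871  19.19333164] [-4.2 55.7] [-2.17463928 -0.66251557  5.30449987]
[575.62572825 140.68446132  19.19956534] [-4.1 55.8] [-3.71829453 -0.76089515  5.6479013 ]
[575.64277949 140.67392059  19.19135288] [-4.1 55.8] [-3.96364534 -0.28515891  6.2666199 ]
```

Call:
play_rows([
  [[0,0,-0.08],0],
  [[0,-0.1,-0.08],0],
  [[0,-0.25,-0.08],0],
  [[0,-0.4,-0.08],0],
  [[0,-0.55,-0.08],0],
  [[0,-0.7,-0.08],0],
  [[0,-0.8,-0.08],0],
  [[0,-0.9,-0.08],0],
  [[0,-1.0,-0.08],0],
  [[0,-1.1,-0.08],0],
])

```text
time: 5.3
tcp_pos: [572.0, 107.1, 20.7]
tcp_rot: [[-0.993, 0.119, 0.0], [0.119, 0.993, 0.0], [-0.0, 0.0, -1.0]]
force: [-0.8, -0.1, -2.2]
grip_width: 54.1
finger_force: 63.8
```

Call:
play_rows([
  [[0,-0.1,0],0],
  [[0,-0.2,0],0],
  [[0,-0.3,0],0],
  [[0,-0.4,0],0],
  [[0,-0.46,0],0],
  [[0,-0.46,0],0],
  [[0,-0.46,0.05],0],
  [[0,-0.46,0.05],0],
])

```text
time: 5.97
tcp_pos: [570.6, 93.7, 19.3]
tcp_rot: [[-0.993, 0.118, 0.001], [0.118, 0.993, -0.0], [-0.001, 0.0, -1.0]]
force: [-0.2, 0.2, -0.6]
grip_width: 54.4
finger_force: 63.9
```

```bash
python3 -c "
from h import *
s=bot.observe();print(s['tcp_pos'],tr(s['tcp_pos']),s['force'])
f=bot.grab_frame('top');save('t3',f,(330,195,490,310),5)
"
```

```text
[570.59951484  93.69962502  19.31236949] [-3.5  8.5] [-0.17677363  0.20518499 -0.57703466]
```

View pics/t3.png

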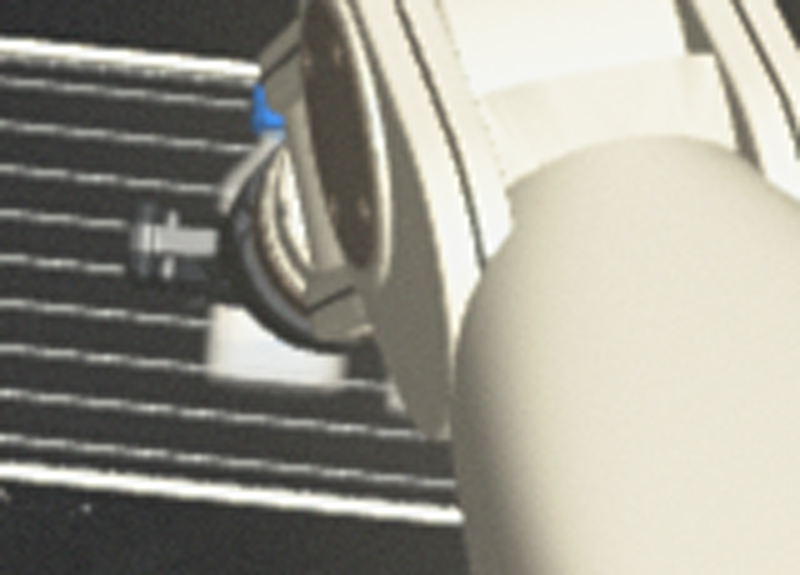

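The arm hides a and b, but c's base shows at (280,345) in the crop, square to the liner lines. I'll lower a touch, release and rise.

Call:
play_rows([
  [[0,0,0.02],0],
  [[0,0,0.02],0],
])

```text
time: 6.18
tcp_pos: [570.5, 93.8, 19.2]
tcp_rot: [[-0.993, 0.118, 0.001], [0.118, 0.993, -0.0], [-0.001, 0.0, -1.0]]
force: [-0.8, -1.3, 3.1]
grip_width: 54.1
finger_force: 64.0
```

Call:
play_rows([
  [[0,0,0],0],
  [[0,0,0],0],
  [[0,0,0],0],
  [[0,0,-0.2],0],
  [[0,0,-0.7],0],
  [[0,0,-1.4],0],
  [[0,0,-2.2],0],
  [[0,0,-3.0],0],
  [[0,0,-3.7],0],
], fingers=68)

```text
time: 6.93
tcp_pos: [570.6, 93.7, 131.5]
tcp_rot: [[-0.993, 0.118, 0.001], [0.118, 0.993, 0.0], [-0.001, 0.0, -1.0]]
force: [1.1, 0.2, -0.6]
grip_width: 67.7
finger_force: 0.0
```

```bash
python3 -c "
from h import *
s=bot.observe();print(s['tcp_pos'],s['force'],s['grip_width'])
ex=np.array([-.238,-.971]);r=np.array([437.8,372])-2*ex
to(*r,130,76.2);to(*r,22,76.2);print(r)"
```

```text
[570.58474404  93.6794995  131.50431785] [ 1.0606189   0.18226638 -0.55062309] 67.65067567312738
shift [5.49 8.75 0.05] turn 1.17
shift [5.49 8.75 3.65] turn 1.17
[438.276 373.942]
```

Call:
play_rows([
  [[0.3,0.4,0],0.1],
  [[0.9,1.4,0],0.3],
  [[1.5,2.4,0],0.5],
  [[2.1,3.4,0],0.7],
  [[2.7,4.4,0],0.8],
  [[3.4,5.4,0],0.9],
  [[4.0,6.4,0],1.0],
  [[4.6,7.4,0],1.17],
  [[5.2,8.3,0],1.17],
  [[5.49,8.75,0],1.17],
])

```text
time: 7.77
tcp_pos: [436.0, 377.2, 130.1]
tcp_rot: [[-0.972, 0.235, -0.0], [0.235, 0.972, 0.002], [0.0, 0.001, -1.0]]
force: [0.7, -1.0, 0.2]
grip_width: 68.1
finger_force: 0.0
```

```bash
python3 -c "
from h import *
f=bot.grab_frame('top')
for n,b,fl in [('a',(437,238,470,281),6),('b',(405,238,440,279),6),('c',(370,238,402,279),6)]: q=bottle(f,b,fl);print(n,q,tr(q[0]))
save('t4',f,(195,190,490,370),2.7)
print(bot.observe()['tcp_pos'])
to(438.3,373.9,28.5,76.2)"
```

```text
a (array([552.2, -40.1]), np.float64(-6.3), np.float64(-0.1), array([-38.8,  40.5]), np.float64(3.32)) [  -6.  -126.5]
b (array([554.3,  14.6]), np.float64(-6.1), np.float64(-0.4), array([-36.8,  38.9]), np.float64(1.32)) [-10.4 -71.9]
c (array([562.7,  94.6]), np.float64(-7.3), np.float64(-0.2), array([-30.9,  33.2]), np.float64(1.44)) [-11.5   8.5]
[435.2904584  378.73810731 129.97565163]
shift [-0.14 -0.14  3.38] turn 0.05
```

View pics/t4.png

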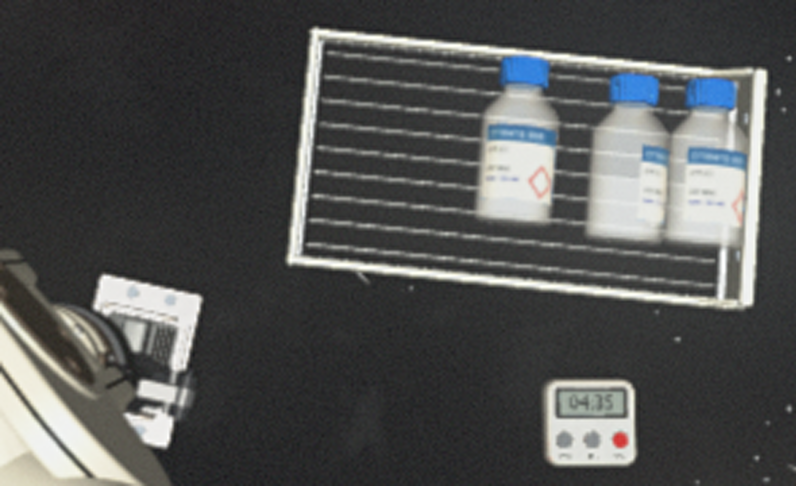

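a and b are home against the board (near (710,165) and (627,165) in the crop), and c lies straight at (517,145). Next I'll descend over the rib in two stages to let the arm settle.

Call:
play_rows([
  [[0,0,0.5],0],
  [[0,0,1.2],0],
  [[0,0,1.8],0],
  [[0,0,2.0],0],
  [[0,0,2.0],0],
  [[0,0,2.0],0],
])

```text
time: 8.32
tcp_pos: [438.1, 373.6, 69.9]
tcp_rot: [[-0.971, 0.239, -0.0], [0.239, 0.971, -0.0], [0.0, -0.0, -1.0]]
force: [-0.6, 0.2, -0.6]
grip_width: 67.7
finger_force: 0.0
```

```bash
python3 -c "
from h import *
for i in range(3):
  s=bot.observe();print(s['tcp_pos'],s['force']); to(438.3,373.9,28.5,76.2);bot.grab_frame('scene')
"
```

```text
[438.13114902 373.60936616  69.94722689] [-0.56366251  0.18495557 -0.57207154]
shift [-0.    0.01  1.38] turn -0.01
[438.66306708 374.09109983  70.67649782] [-0.65603945 -0.12607398 -0.39863479]
shift [ 0.01 -0.01  1.41] turn -0.01
[438.89934369 374.32022024  71.03263226] [ 0.34981869 -0.56436484 -0.24228214]
shift [ 0.02 -0.02  1.42] turn -0.01
```

Call:
play_rows([
  [[0,0,0.4],0],
  [[0,0,0.8],0],
  [[0,0,1.2],0],
  [[0,0,1.4],0],
  [[0,0,1.4],0],
])

```text
time: 8.88
tcp_pos: [437.4, 373.3, 26.9]
tcp_rot: [[-0.971, 0.239, -0.001], [0.239, 0.971, -0.001], [0.001, -0.001, -1.0]]
force: [-0.6, -0.0, 0.3]
grip_width: 67.8
finger_force: 0.0
```

Call:
play_rows([
  [[0,0,0],0],
  [[0,0,0],0],
  [[0,0,0],0],
  [[0,0,0],0],
  [[0,0,0],0],
  [[0,0,0],0],
  [[0,0,0],0],
  [[0,0,0],0],
  [[0,0,0],0],
  [[0,0,0],0],
], fingers=12)

```text
time: 9.72
tcp_pos: [438.5, 374.3, 28.6]
tcp_rot: [[-0.971, 0.239, 0.001], [0.239, 0.971, 0.001], [-0.001, 0.001, -1.0]]
force: [0.1, -0.1, 5.9]
grip_width: 17.2
finger_force: 60.6
```

Call:
play_rows([
  [[0,0,-0.15],0],
  [[0,0,-0.4],0],
  [[0,0,-0.7],0],
  [[0,0,-1.0],0],
  [[0,0,-1.3],0],
  [[0,0,-1.6],0],
  [[0,0,-1.9],0],
  [[0,0,-2.2],0],
  [[0,0,-2.4],0],
  [[0,0,-2.4],0],
])

```text
time: 10.55
tcp_pos: [438.8, 374.6, 101.7]
tcp_rot: [[-0.971, 0.239, 0.003], [0.239, 0.971, 0.002], [-0.002, 0.003, -1.0]]
force: [1.1, 1.0, -2.5]
grip_width: 16.9
finger_force: 59.7
```

```bash
python3 -c "
from h import *
f=bot.grab_frame('scene');save('s5',f,(120,120,440,360),2.4)
s=bot.observe();print(s['tcp_pos'],s['force'],s['grip_width']); print(TR(-5,87));to(*TR(-5,87),101,83.2)
"
```

```text
[438.42704896 374.30364127 100.63591165] [-0.49402623  0.32453255 -1.59802315] 16.53612934178607
[578.4276 171.7738]
shift [-6.14 -5.44 -0.01] turn -1.17
```

View pics/s5.png

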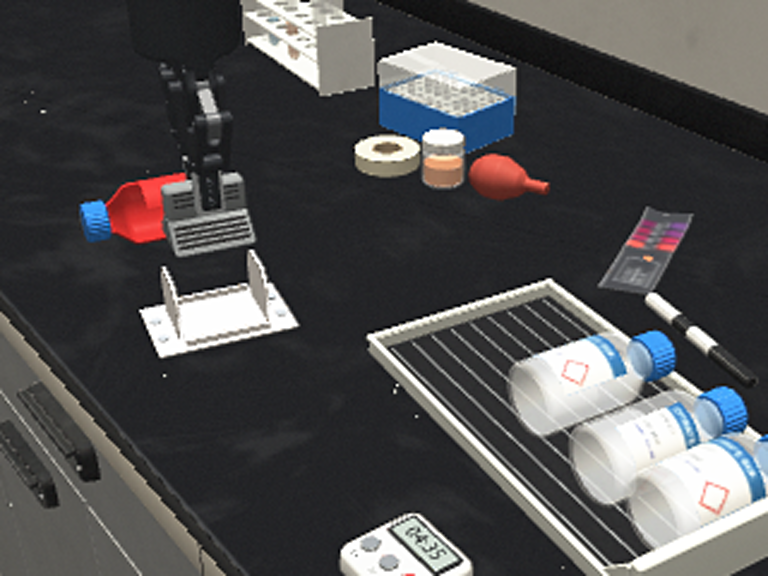

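The chock is held upright with its toe towards the tray, at (210,220).

Call:
play_rows([
  [[-0.3,-0.3,0],-0.1],
  [[-0.9,-0.8,0],-0.3],
  [[-1.6,-1.4,0],-0.5],
  [[-2.3,-2.0,0],-0.7],
  [[-3.0,-2.7,0],-0.8],
  [[-3.7,-3.3,0],-0.9],
  [[-4.4,-3.9,0],-1.0],
  [[-5.1,-4.5,0],-1.17],
  [[-5.7,-5.1,0],-1.17],
  [[-6.14,-5.44,0],-1.17],
])

```text
time: 11.43
tcp_pos: [578.3, 168.7, 98.7]
tcp_rot: [[-0.993, 0.121, -0.001], [0.121, 0.993, -0.001], [0.001, -0.001, -1.0]]
force: [0.0, -0.0, -1.7]
grip_width: 16.9
finger_force: 59.6
```

Call:
play_rows([
  [[0,0,0],0],
  [[0,0,0.4],0],
  [[0,0,0.8],0],
  [[0,0,1.2],0],
  [[0,0,1.6],0],
  [[0,0,1.9],0],
  [[0,0,2.1],0],
  [[0,0,2.2],0],
  [[0,0,2.2],0],
  [[0,0,2.2],0],
])

```text
time: 12.27
tcp_pos: [578.0, 171.6, 33.9]
tcp_rot: [[-0.993, 0.118, 0.0], [0.118, 0.993, 0.0], [-0.0, 0.0, -1.0]]
force: [0.5, -0.2, -2.0]
grip_width: 16.8
finger_force: 59.6
```

```bash
python3 -c "
from h import *
for i in range(3): f=bot.grab_frame('scene')
s=bot.observe();print(s['tcp_pos'],tr(s['tcp_pos']),s['force'],s['grip_width']); to(*TR(-5,87),31.5,83.2)
"
```

```text
[578.41444786 171.55459863  34.43652038] [-5.  86.8] [-0.16967582  0.82982874 -2.64246746] 16.83187944901853
shift [0.   0.01 0.1 ] turn -0.0
```

Call:
play_rows([
  [[0,0,0.04],0],
  [[0,0,0.08],0],
  [[0,0,0.11],0],
  [[0,0,0.13],0],
  [[0,0,0.13],0],
])

```text
time: 12.83
tcp_pos: [578.3, 171.5, 31.6]
tcp_rot: [[-0.993, 0.118, 0.002], [0.118, 0.993, 0.0], [-0.002, 0.001, -1.0]]
force: [-2.2, 0.3, 6.6]
grip_width: 17.0
finger_force: 61.0
```

Call:
play_rows([
  [[0,0,0],0],
  [[0,0,0],0],
  [[0,0,0],0],
  [[0,0,0],0],
  [[0,0,-0.2],0],
  [[0,0,-0.6],0],
  [[0,0,-1.2],0],
  [[0,0,-1.8],0],
  [[0,0,-2.0],0],
  [[0,0,-2.0],0],
], fingers=40)

```text
time: 13.67
tcp_pos: [579.5, 171.9, 92.1]
tcp_rot: [[-0.993, 0.118, 0.005], [0.118, 0.993, 0.001], [-0.004, 0.002, -1.0]]
force: [0.2, -0.1, 0.3]
grip_width: 40.1
finger_force: 0.0
```

```bash
python3 -c "
from h import *
f=bot.grab_frame('top');s=bot.observe();print(s['qpos'],s['tcp_pos'],tr(s['tcp_pos']));to(*TR(-5,93),92,83.2-90)
"
```

```text
[1.65197590e+01 3.04636874e+01 3.47850980e+00 6.28904886e+01
 1.12707456e-04 2.33212214e+01] [578.48686463 171.57326148  90.52854507] [-4.9 86.8]
shift [ 0.    0.21 -0.05] turn 15.0
```

Call:
play_rows([
  [[0,0.2,0],1.0],
  [[0,0.2,0],2.1],
  [[0,0.2,0],3.2],
  [[0,0.2,0],4.3],
  [[0,0.2,0],5.4],
  [[0,0.2,0],6.5],
  [[0,0.2,0],7.6],
  [[0,0.2,0],8.7],
  [[0,0.2,0],9.8],
  [[0,0.2,0],10.9],
], fingers=85)

```text
time: 14.55
tcp_pos: [577.4, 177.0, 87.9]
tcp_rot: [[-0.3, 0.954, -0.003], [0.954, 0.3, -0.001], [0.0, -0.003, -1.0]]
force: [0.8, 0.3, 0.1]
grip_width: 85.3
finger_force: 0.0
```

Call:
play_rows([
  [[0,0,0],1.0],
  [[0,0,0],2.1],
  [[0,0,0],3.2],
  [[0,0,0],4.0],
  [[0,0,0],4.1],
  [[0,0,0],4.1],
  [[0,0,0],4.1],
])

```text
time: 15.13
tcp_pos: [577.9, 177.2, 88.8]
tcp_rot: [[0.117, 0.993, -0.002], [0.993, -0.117, -0.0], [-0.001, -0.001, -1.0]]
force: [0.1, -0.2, 0.2]
grip_width: 84.9
finger_force: 0.0
```

```bash
python3 -c "
from h import *
f=bot.grab_frame('scene');save('s6',f,(250,190,490,370),3.2)
s=bot.observe();print(s['qpos'],s['tcp_pos'],tr(s['tcp_pos']));to(*TR(-5,93),92,83.2-90);to(*TR(-5,93),14,83.2-90)
"
```

```text
[ 1.70411913e+01  3.08115137e+01  3.83431942e+00  6.30850962e+01
 -1.22194524e-03  1.13760912e+02] [578.12853611 177.19944077  89.05082966] [-5.9 92.3]
shift [ 0.02  0.03 -0.1 ] turn 0.01
shift [0.02 0.03 2.5 ] turn 0.01
```

View pics/s6.png

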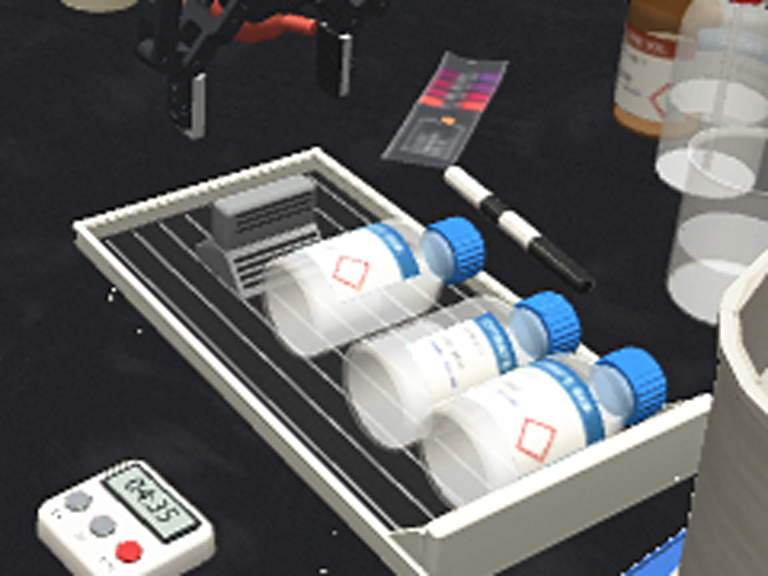

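The chock stands flat on the liner at (265,235), square behind c with its toe towards it. The open fingers are above it. I'll descend over its ends and grip.

Call:
play_rows([
  [[0,0,0.4],0],
  [[0,0,1.0],0],
  [[0,0,1.6],0],
  [[0,0,2.1],0],
  [[0,0,2.4],0],
  [[0,0,2.5],0],
  [[0,0,2.5],0],
])

```text
time: 15.77
tcp_pos: [577.9, 177.1, 13.9]
tcp_rot: [[0.118, 0.993, -0.002], [0.993, -0.118, -0.001], [-0.001, -0.002, -1.0]]
force: [0.8, -1.2, 0.4]
grip_width: 84.9
finger_force: 0.0
```

Call:
play_rows([
  [[0,0,0],0],
  [[0,0,0],0],
  [[0,0,0],0],
  [[0,0,0],0],
  [[0,0,0],0],
  [[0,0,0],0],
  [[0,0,0],0],
], fingers=54)

```text
time: 16.35
tcp_pos: [579.7, 177.7, 16.2]
tcp_rot: [[0.118, 0.993, 0.003], [0.993, -0.118, 0.001], [0.001, 0.003, -1.0]]
force: [0.2, 0.5, 6.1]
grip_width: 61.0
finger_force: 66.2
```

```bash
python3 -c "
from h import *
f=bot.grab_frame('scene');save('s7',f,(250,190,490,370),3.2)
s=bot.observe();print(s['tcp_pos'],tr(s['tcp_pos']),s['force'],s['grip_width']);to(*TR(-5,32),13,83.2-90)
"
```

```text
[579.63395307 177.68233083  16.1566251 ] [-4.5 93. ] [-0.79703656 -0.16956699  5.83768771] 60.994946193826415
shift [-2.03 -0.02  0.1 ] turn 0.0
```

Call:
play_rows([
  [[0,0,-0.04],0],
  [[-0.15,0,-0.04],0],
  [[-0.35,0,-0.04],0],
  [[-0.55,0,-0.04],0],
  [[-0.75,0,-0.04],0],
  [[-0.9,0,-0.04],0],
  [[-1.0,0,-0.04],0],
  [[-1.1,0,-0.04],0],
  [[-1.15,0,-0.04],0],
  [[-1.2,0,-0.04],0],
])

```text
time: 17.23
tcp_pos: [574.5, 141.6, 16.2]
tcp_rot: [[0.118, 0.993, 0.001], [0.993, -0.118, 0.0], [0.001, 0.001, -1.0]]
force: [0.5, 3.5, 4.1]
grip_width: 61.0
finger_force: 66.1
```

Call:
play_rows([
  [[-0.05,0,0],0],
  [[-0.1,0,0],0],
  [[-0.15,0,0],0],
  [[-0.2,0,0],0],
  [[-0.25,0,0],0],
  [[-0.3,0,0],0],
  [[-0.35,0,0],0],
  [[-0.4,0,0],0],
  [[-0.45,0,0],0],
  [[-0.5,0,0],0],
])

```text
time: 18.07
tcp_pos: [572.7, 126.8, 16.2]
tcp_rot: [[0.118, 0.993, 0.001], [0.993, -0.118, 0.0], [0.0, 0.001, -1.0]]
force: [1.1, 3.7, 4.8]
grip_width: 61.0
finger_force: 66.1
```

Call:
play_rows([
  [[-0.04,0,0],0],
  [[-0.08,0,0],0],
  [[-0.12,0,0],0],
  [[-0.16,0,0],0],
  [[-0.19,0,0],0],
  [[-0.22,0,0],0],
  [[-0.22,0,0],0],
])

```text
time: 18.65
tcp_pos: [571.9, 120.1, 16.2]
tcp_rot: [[0.118, 0.993, 0.001], [0.993, -0.118, 0.0], [0.0, 0.001, -1.0]]
force: [0.5, 1.9, 5.4]
grip_width: 61.1
finger_force: 66.2
```

```bash
python3 -c "
from h import *
f=bot.grab_frame('scene');save('s8',f,(250,190,490,370),3.2)
s=bot.observe();print(s['tcp_pos'],tr(s['tcp_pos']),s['force'],s['grip_width'])
"
```

```text
[571.85691999 120.09153092  16.1492816 ] [-5.4 34.9] [1.49275173 2.49398965 6.34364712] 61.322032008432586
```

View pics/s8.png

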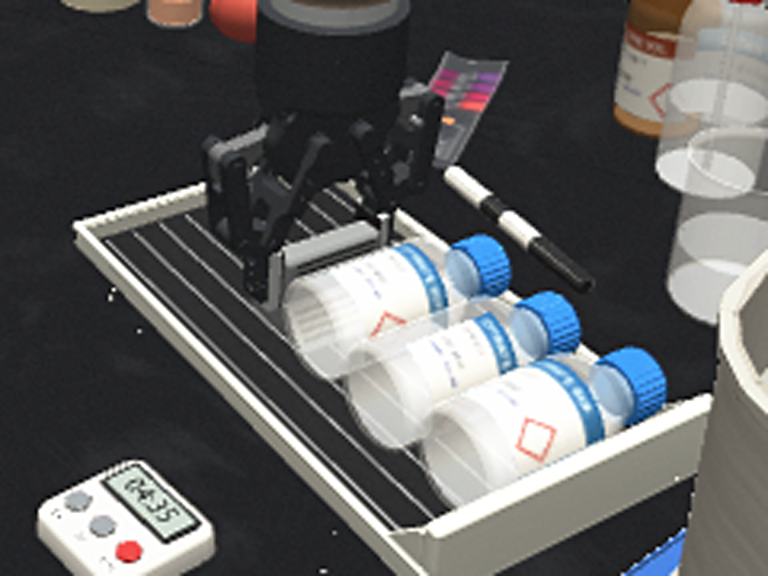

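The chock is against c, which has rolled towards b and left about a few mm to go. I'll creep on until the push force rises.

Call:
play_rows([
  [[-0.02,0,0],0],
  [[-0.04,0,0],0],
  [[-0.06,0,0],0],
  [[-0.08,0,0],0],
  [[-0.08,0,0],0],
])

```text
time: 19.12
tcp_pos: [571.6, 117.8, 16.2]
tcp_rot: [[0.118, 0.993, 0.001], [0.993, -0.118, 0.0], [0.0, 0.001, -1.0]]
force: [0.1, 3.5, 5.3]
grip_width: 61.1
finger_force: 66.2
```

Call:
play_rows([
  [[-0.02,0,0],0],
  [[-0.04,0,0],0],
  [[-0.04,0,0],0],
])

```text
time: 19.37
tcp_pos: [571.5, 116.7, 16.2]
tcp_rot: [[0.118, 0.993, 0.001], [0.993, -0.118, 0.0], [0.001, 0.001, -1.0]]
force: [0.5, 3.1, 5.7]
grip_width: 61.5
finger_force: 66.3
```

Call:
play_rows([
  [[-0.02,0,0],0],
  [[-0.04,0,0],0],
  [[-0.04,0,0],0],
])

```text
time: 19.62
tcp_pos: [571.5, 116.6, 16.2]
tcp_rot: [[0.118, 0.993, 0.001], [0.993, -0.118, 0.003], [0.003, 0.001, -1.0]]
force: [0.8, 6.0, 4.4]
grip_width: 61.3
finger_force: 66.3
```

Call:
play_rows([
  [[-0.03,0,0],0],
  [[-0.05,0,0],0],
  [[-0.05,0,0],0],
])

```text
time: 19.87
tcp_pos: [571.3, 115.5, 16.2]
tcp_rot: [[0.117, 0.993, 0.001], [0.993, -0.117, 0.003], [0.003, 0.0, -1.0]]
force: [1.4, 7.3, 4.0]
grip_width: 61.4
finger_force: 66.3
```

```bash
python3 -c "
from h import *
f=bot.grab_frame('scene');save('s9',f,(250,190,490,370),3.2)
s=bot.observe();print(s['tcp_pos'],tr(s['tcp_pos']),s['force'],s['grip_width'])
for n,b,fl in [('a',(375,300,440,350),6)]: pass
"
```

```text
[571.28885705 115.44963114  16.20947497] [-5.4 30.2] [1.01748014 7.60667626 4.36005957] 60.95978535878114
```

The force is up and the row is closed. I'll release and rise.

Call:
play_rows([
  [[0,0,0],0],
  [[0,0,0],0],
  [[0,0,0],0],
  [[0,0,0],0],
  [[0,0,-0.2],0],
  [[0,0,-0.7],0],
  [[0,0,-1.4],0],
  [[0,0,-2.2],0],
  [[0,0,-3.0],0],
  [[0,0,-3.8],0],
], fingers=80)

```text
time: 20.75
tcp_pos: [570.6, 113.4, 131.2]
tcp_rot: [[0.119, 0.993, -0.001], [0.993, -0.119, -0.001], [-0.001, -0.0, -1.0]]
force: [-0.1, 0.1, 0.3]
grip_width: 80.2
finger_force: 0.0
```

Call:
play_rows([
  [[1.0,0,0],0],
  [[2.2,0,0],0],
  [[3.4,0,0],0],
  [[4.6,0,0],0],
  [[5.8,0,0],0],
  [[7.0,0,0],0],
  [[8.2,0,0],0],
  [[9.0,0,0],0],
  [[9.0,0,0],0],
])

```text
time: 21.5
tcp_pos: [602.1, 387.2, 129.1]
tcp_rot: [[0.113, 0.994, 0.0], [0.994, -0.113, 0.002], [0.002, 0.0, -1.0]]
force: [-0.6, -0.4, 0.1]
grip_width: 79.9
finger_force: 0.0
```

```bash
python3 -c "
from h import *
f=bot.grab_frame('top');save('t9',f,(330,195,490,310),5)
for n,b,fl in [('a',(437,238,470,281),6),('b',(408,238,441,279),6),('c',(380,238,411,279),6)]: q=bottle(f,b,fl);print(n,q,tr(q[0]))
p,_=cloud(f,(350,215,395,275));d=np.array([tr(x) for x in p])
m=(p[:,2]>49)&(d[:,1]>17)&(d[:,1]<45);r=d[m];print('rib',m.sum(),r.mean(0),np.percentile(p[m,2],[10,50,90]),cv2.minAreaRect(r.astype(np.float32)))
"
```

```text
a (array([552.3, -40. ]), np.float64(-6.1), np.float64(-0.0), array([-38.8,  40.4]), np.float64(3.39)) [  -5.9 -126.4]
b (array([555.5,  15.6]), np.float64(-5.3), np.float64(-0.2), array([-37.6,  38.1]), np.float64(3.02)) [ -9.3 -70.8]
c (array([561.1,  71.1]), np.float64(-5.9), np.float64(-0.1), array([-32.1,  33.2]), np.float64(2.54)) [-10.3 -15. ]
rib 285 [-4.82070175 25.96561404] [50.6984559  53.10564925 55.31569354] ((-4.149557113647461, 25.95545196533203), (61.64859390258789, 17.198381423950195), 0.27153778076171875)
```

View pics/t9.png

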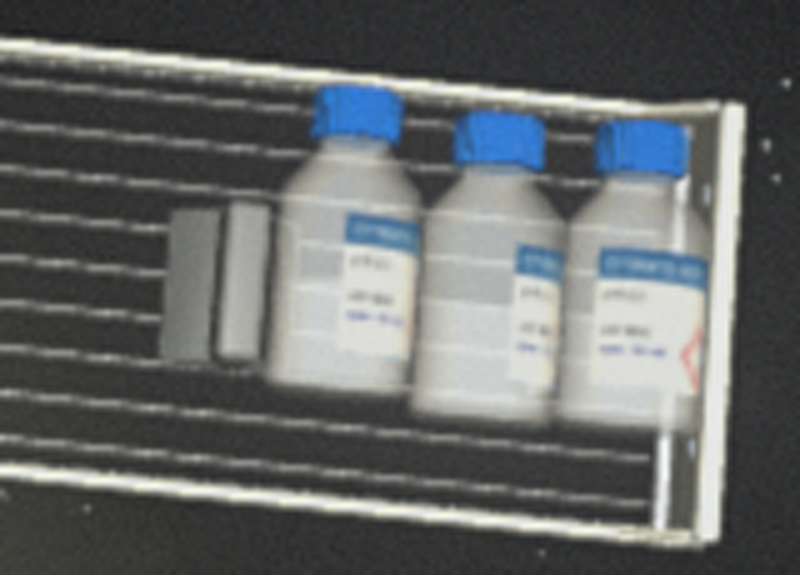

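The row measures -126.4, -70.8 and -15.0 mm. The chock origin is at 24.0 mm, square and at mid barrel, with everything touching in the picture.

```bash
python3 -c "
from cell import bot
print(bot.hand_in())"
```

```text
the job is handed in; nothing more can be done
None
```

I laid bottle c in the tray, set the chock under its barrel and handed the job in at about 21.6 s. By my last camera measurement the row was closed up at tray y = -126, -71 and -15 mm with the chock at 24 mm, but the hand-in returned no verdict.

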